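# Line up the shop containers by height on the drip tray

### The arm

A 6-joint arm with a two-finger parallel gripper is mounted at the origin on a cart in front of the work surface, level with it; the furniture and walls round the work are solid. World frame = base frame: x ahead of the robot, y to its left, z up, the work surface at z = 0. Lengths are in m, angles in rad, forces in N, time in s.
With the tool pointing down it reaches from about 0.375 to 0.9 m from the base axis. Payload 3.1 kg.
Tool frame: the origin (TCP) lies on the centre line of the jaws, within the pads' length; the fingertips stand 11 mm ahead of it and the grasp point (between the pads) lies 8 mm behind it; x points along the fingers, y is the direction in which the jaws open and shut, and the axes are right-handed (so a half turn about x gives the same grasp; the last joint's range is limited). The gripper opens to 87 mm and grips with 3 to 60 N. Pads are 19 mm wide; open, the fingers measure 117 mm over their backs; the gripper's body (75 mm by 190 mm) begins 51 mm behind the grasp point.
Start: joints at [-1.304, 0.527, 1.433, -0, 1.181, -0.178], TCP at [0.27, -0.564, 0.234] pointing down, gripper open.
Joint ranges: [-3.08, 3.08], [-0.75, 2.2], [0.22, 2.44], [-1.43, 4.57], [0, 2.65], [-2.85, 2.85]. Speed limits (rad/s): [2.79, 2.79, 3.14, 3.14, 3.14, 3.14].

### API

Orientations are given as a unit quaternion [x, y, z, w].
In Python, from rig import robot, camera, camera_info gives the robot as it stands.
- The arm moves only by the shell command python3 -m inch 'ROWS' [FORCE]. ROWS is JSON, a list that holds one entry, the list of rows, each a list of 5 numbers: the shift along the tool's x, y, z in cm, then the turn about the tool's x in rad, then the opening, from 0 (shut) to 1 (fully open). A call has 1 to 8 rows; each row shifts and turns the pose as measured when the row begins, along the tool's axes as they then stand; what a row does not reach is not made up. A row lasts 1/12 s, in which the tool goes at most 41.7 mm and 7.16 degrees, less where a joint would pass 70% of its speed; a pose out of reach is approached as far as the arm can. A call with a gripper value outside its range is refused whole. The fingers move at their own pace and stop on an object; FORCE is the grip in N (left out, the last holds). Time passes only in rows, so rows that do not move let the fingers close. It gives the time, the measured TCP pose, the force and the opening at its end, in the units of the state.
- robot.get_obs(): the state, without advancing time (a new reading comes with each control period).
- camera(name): name is "scene" or "top"; returns the picture (400x640x3 uint8, red, green, blue); there is no depth.
- camera_info(name): a dict with "camera_matrix" (3x3 intrinsics, pixels), "dist" ([k1, k2, p1, p2, k3] as OpenCV has them; the pictures are not rectified), "rvec" (rotation vector, rad) and "tvec" (3), from world to camera coordinates, as OpenCV has them. Camera axes: x right, y down, z forward; pixel columns grow to the right and rows downward; lengths in m; the calibration is good to about 2 mm. A picture is of the moment at which its call begins. camera_info takes no time and is no camera call.
- robot.hand_in(): hands the job in, once; it reports no verdict.
The state is a dict: "time": time; "q": joint angles; "joint_velocities": joint speeds; "joint_torque": joint torques, N m; "position": TCP position; "tool_rot": TCP orientation; "ft_force": force on the tool from outside, world axes, zero at the start; "moment": the same for the moment, N m; "grip_width": finger opening in m.
Only numpy, scipy, OpenCV 4.12 (cv2) and the standard library are available. Lean on these libraries where they do the work, as an engineer would, in place of code of your own. Each camera call takes 0.05 s, during which the arm holds its last target. There are 200 camera calls.

### The job

Tidy the four loose screw-lid containers (red-lidded pot, blue-capped tub, brown jar, green jar) onto the drip tray in order of height: the tallest on the pad next to the red end knob, then each shorter one in turn, the shortest on the pad next to the blue knob. Stand each upright in the middle of its own black pad, let it go, and never tip any of them over.

Things in the scene. Friction and masses are not known exactly. Their poses are not given: they have to be found in the camera images.
- pot: the shortest container: squat jar with a red screw lid, 52 mm across, 48 mm tall, 0.12 kg. Loose, upright, round about its z axis. Origin: centre of its underside; z up.
- tub: the second shortest container: white round tub with a broad blue ribbed screw cap, 50 mm across, 83 mm tall, 0.12 kg. Loose, upright, round about its z axis. Origin: centre of its underside; z up.
- brown_jar: the second tallest container: amber-brown jar with a black lid and a paper band, 50 mm across, 120 mm tall, 0.2 kg. Loose, upright, round about its z axis. Origin: centre of its underside; z up.
- green_jar: the tallest container: green jar with a yellow lid and a paper band, 50 mm across, 155 mm tall, 0.25 kg. Loose, upright, round about its z axis. Origin: centre of its underside; z up.
- pad_1: flat round black rubber pad, 60 mm across, 2 mm thick, fixed; the leftmost (+y end) of a straight row of four, 88 mm apart, on a fixed aluminium drip tray (430 x 90 mm, floor 10 mm high, lip 14 mm high). Origin: centre of its underside, z = 0.010; a container on it has its underside at z = 0.012. Its y axis runs along the row, within 0.3 rad of the world's y.
- pad_2: flat round black rubber pad, 60 mm across, 2 mm thick, fixed; the second from the left of a straight row of four, 88 mm apart, on a fixed aluminium drip tray (430 x 90 mm, floor 10 mm high, lip 14 mm high). Origin: centre of its underside, z = 0.010; a container on it has its underside at z = 0.012. Its y axis runs along the row, within 0.3 rad of the world's y.
- pad_3: flat round black rubber pad, 60 mm across, 2 mm thick, fixed; the third from the left of a straight row of four, 88 mm apart, on a fixed aluminium drip tray (430 x 90 mm, floor 10 mm high, lip 14 mm high). Origin: centre of its underside, z = 0.010; a container on it has its underside at z = 0.012. Its y axis runs along the row, within 0.3 rad of the world's y.
- pad_4: flat round black rubber pad, 60 mm across, 2 mm thick, fixed; the rightmost (-y end) of a straight row of four, 88 mm apart, on a fixed aluminium drip tray (430 x 90 mm, floor 10 mm high, lip 14 mm high). Origin: centre of its underside, z = 0.010; a container on it has its underside at z = 0.012. Its y axis runs along the row, within 0.3 rad of the world's y.
- red_knob: round domed red plastic end knob, 28 mm across and 16 mm tall, fixed on the tray in line with the pads, 60 mm beyond the last pad at one end of the row; which end varies. Origin: centre of its underside, z = 0.010.
- blue_knob: round domed blue plastic end knob, 28 mm across and 16 mm tall, fixed on the tray in line with the pads, 60 mm beyond the last pad at one end of the row; which end varies. Origin: centre of its underside, z = 0.010.
Mind the look-alikes: they are no part of the job. Several things have the shape of the pot; the one meant has the colours described above.

How it is judged:
At the end, for the whole second after the job is handed in: Counting from the pad next to the red knob: green jar, brown jar, tub, pot, one on each pad, each container's centre within 15 mm of its pad's centre, standing on the pad (underside 7 to 18 mm above the bench), upright within 0.1 rad, released and at rest (((horizontal distance between red_knob and pad_1 below 0.1 m and (horizontal distance between green_jar and pad_1 below 0.015 m and height (world z) of green_jar between 0.007 and 0.018 m and angle between green_jar's own z axis and vertical below 0.1 rad and linear speed of green_jar below 0.02 m/s and angular speed of green_jar below 0.2 rad/s) and (horizontal distance between brown_jar and pad_2 below 0.015 m and height (world z) of brown_jar between 0.007 and 0.018 m and angle between brown_jar's own z axis and vertical below 0.1 rad and linear speed of brown_jar below 0.02 m/s and angular speed of brown_jar below 0.2 rad/s) and (horizontal distance between tub and pad_3 below 0.015 m and height (world z) of tub between 0.007 and 0.018 m and angle between tub's own z axis and vertical below 0.1 rad and linear speed of tub below 0.02 m/s and angular speed of tub below 0.2 rad/s) and (horizontal distance between pot and pad_4 below 0.015 m and height (world z) of pot between 0.007 and 0.018 m and angle between pot's own z axis and vertical below 0.1 rad and linear speed of pot below 0.02 m/s and angular speed of pot below 0.2 rad/s)) or (horizontal distance between red_knob and pad_4 below 0.1 m and (horizontal distance between green_jar and pad_4 below 0.015 m and height (world z) of green_jar between 0.007 and 0.018 m and angle between green_jar's own z axis and vertical below 0.1 rad and linear speed of green_jar below 0.02 m/s and angular speed of green_jar below 0.2 rad/s) and (horizontal distance between brown_jar and pad_3 below 0.015 m and height (world z) of brown_jar between 0.007 and 0.018 m and angle between brown_jar's own z axis and vertical below 0.1 rad and linear speed of brown_jar below 0.02 m/s and angular speed of brown_jar below 0.2 rad/s) and (horizontal distance between tub and pad_2 below 0.015 m and height (world z) of tub between 0.007 and 0.018 m and angle between tub's own z axis and vertical below 0.1 rad and linear speed of tub below 0.02 m/s and angular speed of tub below 0.2 rad/s) and (horizontal distance between pot and pad_1 below 0.015 m and height (world z) of pot between 0.007 and 0.018 m and angle between pot's own z axis and vertical below 0.1 rad and linear speed of pot below 0.02 m/s and angular speed of pot below 0.2 rad/s)))); the robot touches nothing.
It fails at once if a container is tipped over (leans more than 0.7 rad) (angle between any of green_jar, brown_jar, tub, pot's own z axis and vertical above 0.7 rad).
It also fails if it takes over 131 s, if anything falls off the work surface, if the arm or the gripper's body presses on something with over 40 N, if the wrist force passes 120 N, or if a joint passes its speed limit or range.

## Working session

There is one attempt and no reset: what is moved stays moved. The work goes in short steps, Python scripts to look and compute and a shell command to move; the robot and the scene stay as the last step left them, time stands still between calls to the robot, and variables do not carry over. Pictures are saved under pics/ and viewed, about 12 in all and at most 16, crops included, and the job is handed in when it is done.

```bash
ls; mkdir -p pics; python3 - <<'E'
from rig import robot,camera,camera_info
import cv2
for n in("scene","top"):
    cv2.imwrite(f"pics/{n}0.png",camera(n)[:,:,::-1]); print(n,camera_info(n))
print(robot.get_obs())
E
```

```text
pics
scene {'camera_matrix': array([[520.1879943 ,   0.        , 321.07459058],
       [  0.        , 520.1879943 , 209.20472336],
       [  0.        ,   0.        ,   1.        ]]), 'dist': array([-0.05068701,  0.        ,  0.        ,  0.        ,  0.        ]), 'rvec': array([ 0.66750883, -2.39301502,  1.42892253]), 'tvec': array([0.46695645, 0.17787017, 1.26359179])}
top {'camera_matrix': array([[442.93223934,   0.        , 315.21833073],
       [  0.        , 442.93223934, 197.60827046],
       [  0.        ,   0.        ,   1.        ]]), 'dist': array([-0.10748722,  0.        ,  0.        ,  0.        ,  0.        ]), 'rvec': array([ 2.14122986, -2.11716858,  0.18131623]), 'tvec': array([-0.00127709,  0.52464248,  1.06454669])}
{'time': 0.1, 'q': array([-1.30350926e+00,  5.28367105e-01,  1.43375896e+00,  2.48346419e-06,
        1.18138106e+00, -1.78529574e-01]), 'joint_velocities': array([ 0.00045954, -0.002872  , -0.0021614 , -0.00191703,  0.00145389,
       -0.00072552]), 'joint_torque': array([-1.86822717e-04, -4.40986311e+01, -1.77151322e+01,  6.34568045e-02,
        5.34081529e-02, -4.22113033e-05]), 'position': array([ 0.26933978, -0.56329496,  0.23267804]), 'tool_rot': array([-0.68958254, -0.15699376,  0.68964097, -0.15564128]), 'ft_force': array([-0.30442509,  0.7325528 , -0.12315663]), 'moment': array([-0.01487536, -0.01448094,  0.00643955]), 'grip_width': 0.08671671289033818}
```

View pics/top0.png

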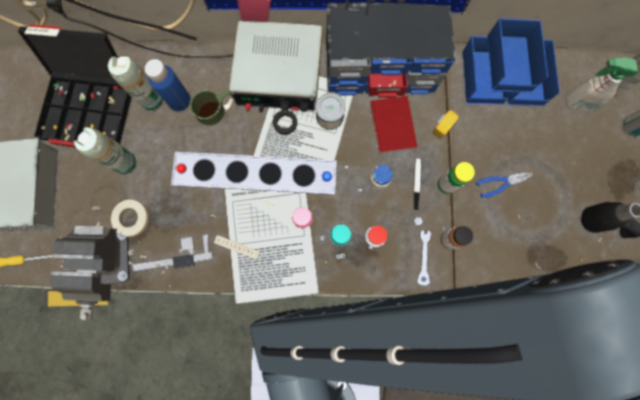

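View pics/scene0.png

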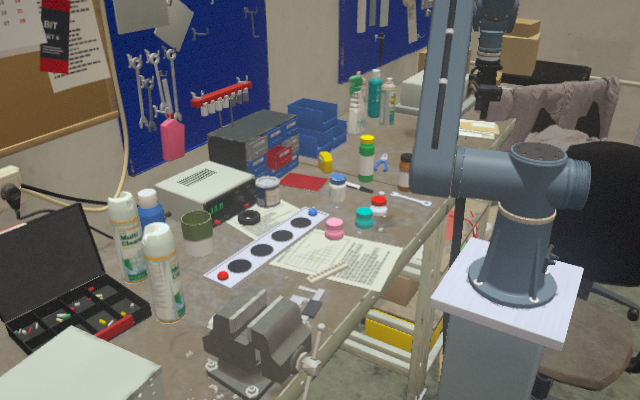

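The red knob is at the left end, (181,168), and the blue one at (326,176). Three things have the pot's shape: pink (302,216), teal (341,234) and red (376,236). The red lid fits the description. Tub is at (381,175), green jar (462,173) and brown jar (459,236).

```bash
cat > h.py <<'E'
import numpy as np,cv2
from rig import robot,camera,camera_info
from scipy.spatial.transform import Rotation as R
def w(n,uv,z):
    c=camera_info(n);M=cv2.Rodrigues(c["rvec"])[0];C=-M.T@c["tvec"]
    p=cv2.undistortPoints(np.array([[uv]],float),c["camera_matrix"],c["dist"])[0,0]
    d=M.T@np.array([*p,1]);return (C+d*(z-C[2])/d[2])[:2]
def px(n,P):
    c=camera_info(n);return cv2.projectPoints(np.array([P],float),c["rvec"],c["tvec"],c["camera_matrix"],c["dist"])[0][0,0]
def blob(im,uv,lo,hi,r=16):
    "centroid, size of HSV blob near uv; mask = biggest component within window"
    u,v=uv;h=cv2.cvtColor(im[v-r:v+r,u-r:u+r],cv2.COLOR_RGB2HSV)
    m=cv2.inRange(h,np.array(lo),np.array(hi))
    if lo[0]==170: m|=cv2.inRange(h,np.array([0,*lo[1:]]),np.array([10,*hi[1:]]))
    k,l,s,c=cv2.connectedComponentsWithStats(m);i=1+s[1:,4].argmax()
    b=s[i];return (b[0]+b[2]/2-.5+u-r,b[1]+b[3]/2-.5+v-r),tuple(map(int,b[2:])),c[i]+[u-r,v-r]
E
python3 - <<'E'
from h import *
im=camera("top")
B={}
for n,uv,lo,hi,z in [("pot",(376,236),(170,130,100),(180,255,255),.048),("tub",(382,174),(100,110,50),(125,255,255),.083),
 ("green",(464,172),(20,150,120),(35,255,255),.155),("brown",(461,236),(0,0,0),(180,140,70),.12),
 ("red",(181,168),(170,130,80),(180,255,255),.018),("blue",(327,176),(100,130,60),(125,255,255),.018),
 *[(f"p{i}",uv,(0,0,0),(180,255,60),.012) for i,uv in enumerate([(204,170),(237,172),(270,174),(304,176)],1)],
 ("teal",(341,233),(75,100,60),(95,255,255),.048),("pink",(302,216),(150,50,100),(178,255,255),.048)]:
    c,s,m=blob(im,uv,lo,hi,18); print(n,np.round(c,1),s,np.round(m,1),w("top",m,z).round(4)); 
o=robot.get_obs(); print(R.from_quat(o["tool_rot"]).as_matrix().round(3),o["position"])
c=im[150:260,290:490]; cv2.imwrite("pics/crop1.png",cv2.resize(c,None,fx=4,fy=4,interpolation=2)[:,:,::-1])
E
```

```text
pot [378.  234.5] (19, 18, 272) [377.7 234.6] [ 0.4331 -0.1507]
tub [382.5 174. ] (18, 19, 250) [382.9 174. ] [ 0.5786 -0.1606]
green [463.5 171.5] (20, 20, 308) [463.8 171.8] [ 0.5698 -0.3377]
brown [462.5 235. ] (18, 17, 257) [462.4 235.2] [ 0.4266 -0.3396]
red [181. 168.] (9, 9, 59) [180.8 168. ] [0.6045 0.3592]
blue [326.5 176. ] (8, 9, 60) [326.5 176. ] [ 0.5866 -0.0238]
p1 [204. 170.] (19, 19, 280) [203.7 169.7] [0.6018 0.2993]
p2 [236.5 171.5] (20, 18, 286) [236.5 171.5] [0.5978 0.2118]
p3 [270. 173.] (19, 19, 292) [269.9 173.2] [0.5939 0.124 ]
p4 [303.5 175. ] (20, 19, 294) [303.4 175.1] [0.5897 0.0363]
teal [340.5 234.5] (20, 22, 342) [340.5 234.6] [ 0.4322 -0.0587]
pink [302. 218.] (21, 19, 110) [304.2 221. ] [0.4649 0.0314]
[[-0.     0.431 -0.902]
 [ 0.002 -0.902 -0.431]
 [-1.    -0.002 -0.   ]] [ 0.26936828 -0.56337957  0.23279205]
```

View pics/crop1.png

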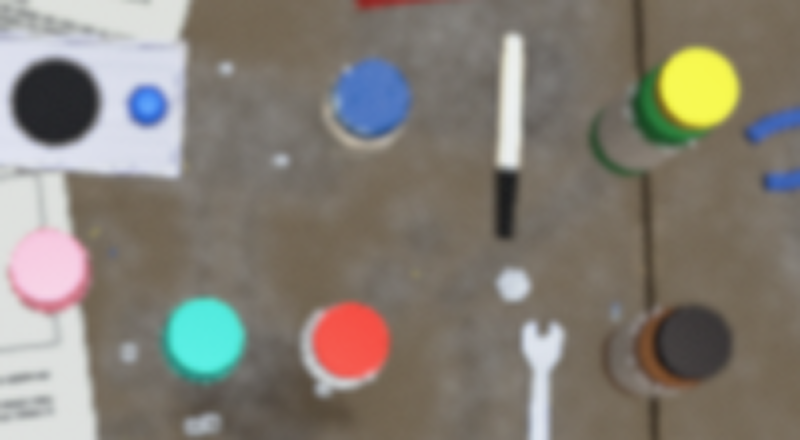

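The crop confirms the red lid on a white body at about (377,235); teal and pink are the decoys. Pad spacing measures 87.7 mm against the 88 mm given. The pads run p1 (red end) to p4 (blue end). I'll work shortest first, with the jaws along world x.

```bash
python3 -m inch '[[[0,0,0,-0.125,1],[0,0,0,-0.125,1],[0,0,0,-0.125,1],[0,0,0,-0.125,1],[0,0,0,-0.125,1],[0,0,0,-0.125,1],[0,0,0,-0.125,1],[0,0,0,-0.125,1]]]' 20; python3 -m inch '[[[0,0,0,-0.12,1],[0,0,0,0,1]]]'; cat > st.py <<'E'
from h import *
o=robot.get_obs();m=R.from_quat(o["tool_rot"]).as_matrix()
print("t",round(o["time"],2),"pos",(o["position"]*1000).round(1),"yaw_y",np.arctan2(m[1,1],m[0,1]).round(4),"tilt",m[:2,0].round(3),"F",o["ft_force"].round(1),"w",(o["grip_width"]*1000).round(1))
E
python3 st.py
```

```text
time: 0.82
position: [0.2688, -0.5609, 0.2292]
tool_rot: [0.53, 0.472, -0.527, 0.467]
ft_force: [0.3, 0.3, 0.5]
grip_width: 0.0869
time: 0.98
position: [0.2686, -0.5603, 0.2283]
tool_rot: [0.5, 0.505, -0.496, 0.499]
ft_force: [1.0, 0.8, 0.1]
grip_width: 0.0871Traceback (most recent call last):
  File "st.py", line 3, in <module>
    print("t",round(o["time"],2),"pos",(o["position"]*1000).round(1),"yaw_y",np.arctan2(m[1,1],m[0,1]).round(4),"tilt",m[:2,0].round(3),"F",o["ft_force"].round(1),"w",(o["grip_width"]*1000).round(1))
                                                                                                                                                                       ^^^^^^^^^^^^^^^^^^^^^^^^^^^^
AttributeError: 'float' object has no attribute 'round'
```

```bash
sed -i 's/(o\["grip_width"\]\*1000).round(1)/round(o["grip_width"]*1000,1)/' st.py; python3 -m inch '[[[0,1.4,-3.4,0,1],[0,1.4,-3.4,0,1],[0,1.4,-3.4,0,1],[0,1.4,-3.4,0,1],[0,1.4,-3.4,0,1],[0,1.4,-3.4,0,1],[0,1.4,-3.4,0,1],[0,1.4,-3.4,0,1]]]'>/dev/null; python3 st.py
```

```text
t 1.65 pos [ 382.6 -287.7  227.5] yaw_y -0.0333 tilt [-0.002  0.005] F [ 0.3 -0.3  0. ] w 86.9
```

```bash
python3 -m inch '[[[0,1,-2.7,-0.03,1],[0,1,-2.7,0,1],[0,1,-2.7,0,1],[0,1,-2.7,0,1],[0,1,-2.7,0,1],[0,0,0,0,1]]]'>/dev/null; python3 st.py
python3 - <<'E'
from h import *
im=camera("top"); cv2.imwrite("pics/t1.png",cv2.resize(im[130:290,240:500],None,fx=3,fy=3,interpolation=2)[:,:,::-1])
im=camera("scene"); cv2.imwrite("pics/s1.png",cv2.resize(im[130:260,270:450],None,fx=4,fy=4,interpolation=2)[:,:,::-1])
for n,z in (("pot",0),): print(px("scene",[.433,-.151,.048]),px("scene",[.5698,-.3377,.155]),px("scene",[.4266,-.3396,.12]),px("scene",[.5786,-.1606,.083]))
E
```

```text
t 2.15 pos [ 436.5 -139.6  228.2] yaw_y -0.0176 tilt [-0.002  0.008] F [0.1 0.4 0.5] w 86.8
[379.54590937 198.43686528] [368.05629209 137.33412343] [408.07141975 155.78159772] [338.82692396 176.01668266]
```

View pics/s1.png

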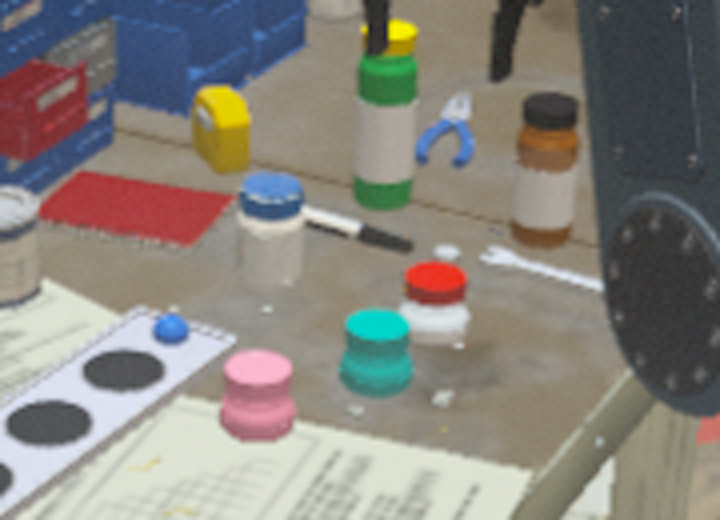

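```bash
python3 -m inch '[[[0,-0.15,0.6,0,1],[0,-0.15,0.5,0,1],[2,0,0,0,1],[2.5,0,0,0,1],[2.5,0,0,0,1],[2.5,0,0,0,1],[1.5,0,0,0,1],[0,0,0,0,1]]]'>/dev/null; python3 st.py
```

```text
t 2.92 pos [ 434.3 -170.6  116.6] yaw_y -0.0395 tilt [ 0.008 -0.005] F [ 0.5 -0.3 -0.6] w 86.9
```

```bash
python3 -m inch '[[[0,0,0,0,1],[0,0,0,0,1],[0,0,0,0,1]]]'>/dev/null; python3 st.py;  python3 -m inch '[[[0,0,0,0,1],[0,0,0,0,1],[0,0,0,0,1]]]'>/dev/null; python3 st.py
```

```text
t 3.17 pos [ 433.8 -174.6  117. ] yaw_y -0.0462 tilt [ 0.008 -0.006] F [0.4 0.4 0.3] w 87.2
t 3.42 pos [ 435.2 -176.4  119.7] yaw_y -0.0473 tilt [ 0.013 -0.009] F [ 0.3 -0.6  0.4] w 86.9
```

```bash
python3 -m inch '[[[0,-0.1,-1.2,-0.04,1],[1.0,-0.1,-1,0,1],[2,0,0,0,1],[2,0,0,0,1]]]'>/dev/null; python3 st.py;  python3 -m inch '[[[0,0,0,0,1],[0,0,0,0,1]]]'>/dev/null; python3 st.py
```

```text
t 3.75 pos [ 438.5 -154.    73.7] yaw_y 0.0015 tilt [ 0.025 -0.017] F [-1.3 -0.6  0.2] w 86.9
t 3.92 pos [ 436.6 -150.9   71.8] yaw_y 0.0059 tilt [ 0.02  -0.013] F [-0.5  0.2  0.3] w 87.1
```

```bash
python3 -m inch '[[[1.5,-0.2,0,0,1],[1.5,-0.2,0,0,1],[1.2,0,0,0,1]]]'>/dev/null; python3 st.py;  python3 -m inch '[[[0,0,0,0,1],[0,0,0,0,1]]]'>/dev/null; python3 st.py
```

```text
t 4.17 pos [ 436.1 -151.3   33.1] yaw_y 0.0106 tilt [ 0.027 -0.018] F [-0.   0.8 -0.7] w 87.1
t 4.33 pos [ 435.9 -150.6   33.2] yaw_y 0.0122 tilt [ 0.025 -0.017] F [ 0.1 -0.2 -0.2] w 87.2
```

```bash
python3 -m inch '[[[0.5,-0.2,0,0,1],[0,0,0,0,0],[0,0,0,0,0],[0,0,0,0,0],[0,0,0,0,0],[0,0,0,0,0],[0,0,0,0,0],[0,0,0,0,0]]]' 20 >/dev/null; python3 st.py;  python3 -m inch '[[[0,0,0,0,0],[0,0,0,0,0],[0,0,0,0,0],[0,0,0,0,0]]]'>/dev/null; python3 st.py
```

```text
t 5.0 pos [ 435.4 -151.3   32. ] yaw_y 0.0137 tilt [ 0.03 -0.02] F [-1.3  0.4 -0.1] w 48.1
t 5.33 pos [ 435.6 -151.3   32.2] yaw_y 0.0137 tilt [ 0.031 -0.02 ] F [-0.2  1.3  1.6] w 46.2
```

```bash
python3 -m inch '[[[1.0,0,0,0,0],[-2,0,0,0,0],[-2.5,0,0,0,0],[-3,0,0,0,0],[-3,0,0,0,0],[-1,0,0,0,0],[0,0,0,0,0],[0,0,0,0,0]]]' | head -0; python3 st.py
```

```text
t 6.0 pos [ 430.2 -148.3  139. ] yaw_y 0.0141 tilt [ 0.023 -0.015] F [ 0.1  0.2 -1.3] w 50.9Exception ignored on flushing sys.stdout:
BrokenPipeError: [Errno 32] Broken pipe
```

```bash
python3 -m inch '[[[0,1.9,-2.3,0,0],[0,2,-2.4,0,0],[0,2,-2.4,0,0],[0,2,-2.4,0,0],[0,2,-2.4,0,0],[0,2,-2.4,0,0],[0,2,-2.4,0,0],[0,0,0,0,0]]]' >/dev/null; python3 -m inch '[[[0,0,0,0,0],[0,0,0,0,0],[0,0,0,0,0]]]' >/dev/null;python3 st.py; python3 - <<'E'
from h import *
im=camera("scene"); cv2.imwrite("pics/s2.png",cv2.resize(im[100:290,200:440],None,fx=3,fy=3,interpolation=2)[:,:,::-1])
E
```

```text
t 6.92 pos [565.4  28.3 120.7] yaw_y 0.0085 tilt [-0.004 -0.009] F [ 0.3  0.1 -2.2] w 50.4
```

View pics/s2.png

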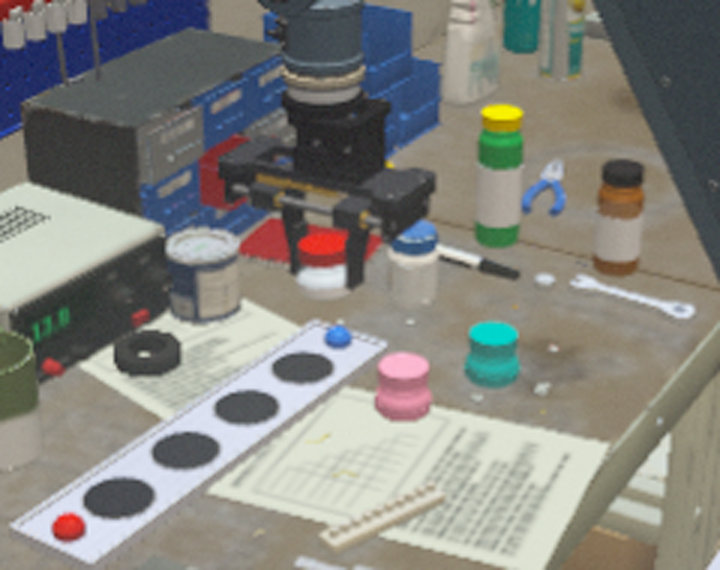

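```bash
python3 -m inch '[[[0,1.2,-0.4,0,0],[0,1.2,-0.4,0,0],[1,0,0,0,0],[2,0,0,0,0],[1,0,0,0,0],[0,0,0,0,0]]]' >/dev/null; python3 st.py; python3 -m inch '[[[0,0,0,0,0],[0,0,0,0,0]]]' >/dev/null;python3 st.py
```

```text
t 7.47 pos [584.1  30.2  77.2] yaw_y -0.0004 tilt [-0.01  -0.009] F [-0.3  0.4 -1.2] w 50.2
t 7.63 pos [581.8  29.2  76. ] yaw_y -0.002 tilt [-0.015 -0.009] F [ 0.5 -0.2 -1.3] w 50.4
```

```bash
python3 -m inch '[[[0,0.9,-0.7,0,0],[1.2,0,0,0,0],[1.0,0,0,0,0],[0,0,0,0,0],[0,0,0,0,0]]]' >/dev/null; python3 st.py; python3 - <<'E'
from h import *
im=camera("scene"); cv2.imwrite("pics/s3.png",cv2.resize(im[140:260,230:380],None,fx=5,fy=5,interpolation=2)[:,:,::-1])
try:
    b=blob(im,(310,195),(170,130,80),(180,255,255),25); print(b)
except Exception as e: print(e)
p=robot.get_obs()["position"]; print([px("scene",[p[0],p[1],z]).round(1) for z in (.012,.06,.07,.08)])
E
```

```text
t 8.05 pos [592.6  36.5  53.7] yaw_y -0.0021 tilt [-0.01 -0.01] F [ 0.3  0.5 -1.7] w 50.6
((np.float64(297.5), np.float64(203.0)), (16, 11, 145), array([297.67586207, 202.88965517]))
[array([300.7, 221.8]), array([300.3, 207.2]), array([300.3, 204. ]), array([300.2, 200.9])]
```

View pics/s3.png

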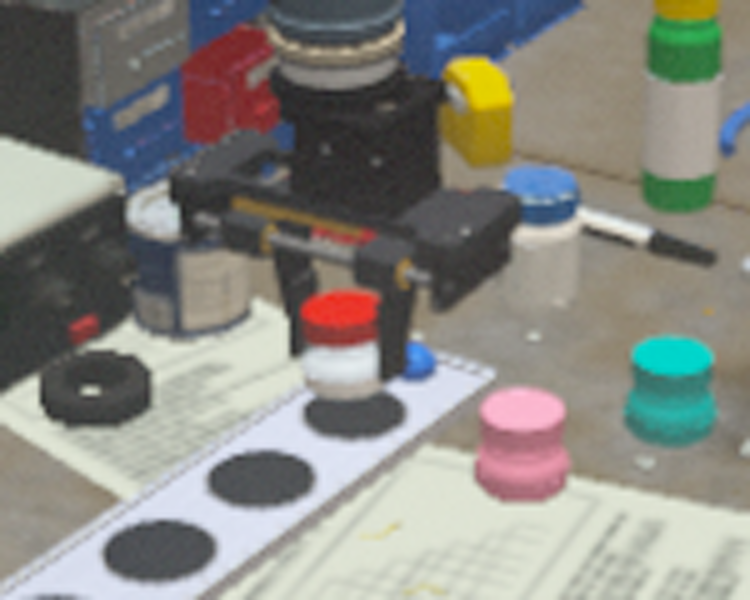

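```bash
python3 -m inch '[[[1.2,-0.1,0,0,0],[0.4,0,0,0,0],[0,0,0,0,0],[0,0,0,0,0]]]' >/dev/null; python3 st.py; python3 -m inch '[[[0.3,-0.1,0,0,0],[0,0,0,0,0],[0,0,0,0,0]]]' >/dev/null; python3 st.py
```

```text
t 8.43 pos [591.6  36.4  37.7] yaw_y -0.0017 tilt [-0.01 -0.01] F [-0.1 -0.7 -1.6] w 50.6
t 8.68 pos [591.9  36.3  36.1] yaw_y -0.0017 tilt [-0.007 -0.01 ] F [ 0.2  0.4 -2.4] w 50.5
```

```bash
for i in 1; do python3 -m inch '[[[0.3,-0.1,0,0,0],[0,0,0,0,0],[0,0,0,0,0]]]' >/dev/null; python3 st.py; python3 -m inch '[[[0.3,0,0,0,0],[0,0,0,0,0],[0,0,0,0,0]]]' >/dev/null; python3 st.py; done;python3 - <<'E'
from h import *
im=camera("scene"); cv2.imwrite("pics/s4.png",cv2.resize(im[170:240,260:340],None,fx=8,fy=8,interpolation=2)[:,:,::-1])
E
```

```text
t 8.93 pos [592.2  36.1  35.4] yaw_y -0.0018 tilt [-0.003 -0.01 ] F [ 0.3 -0.8 -1. ] w 50.6
t 9.18 pos [592.   36.1  33.6] yaw_y -0.0015 tilt [-0.003 -0.011] F [-0.5 -0.1 -2.2] w 51.0
```

View pics/s4.png

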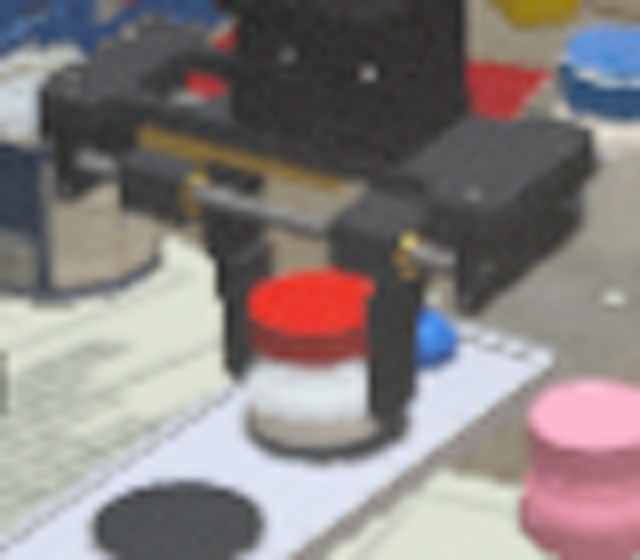

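```bash
python3 -m inch '[[[0.3,-0.1,0,0,0],[0.2,0,0,0,0],[0,0,0,0,0]]]' >/dev/null; python3 st.py; python3 -m inch '[[[0.3,0,0,0,0],[0,0,0,0,0],[0,0,0,0,0]]]' >/dev/null; python3 st.py
```

```text
t 9.48 pos [592.   36.   33.2] yaw_y -0.0008 tilt [-0.    -0.011] F [-1.  -0.5 -0.7] w 50.9
t 9.73 pos [592.9  35.9  32.7] yaw_y -0.0005 tilt [ 0.002 -0.012] F [ 1.1  0.9 -1.3] w 50.4
```

```bash
python3 -m inch '[[[0.6,0,0,0,0],[0,0,0,0,0],[0,0,0,0,0]]]'; python3 st.py
```

```text
time: 9.98
position: [0.5933, 0.0357, 0.0287]
tool_rot: [0.498, 0.496, -0.502, 0.504]
ft_force: [-0.3, -0.5, -0.8]
grip_width: 0.0511
t 9.98 pos [593.3  35.7  28.7] yaw_y 0.0002 tilt [ 0.003 -0.012] F [-0.3 -0.5 -0.8] w 51.1
```

```bash
python3 -m inch '[[[0.5,0,0,0,0],[0,0,0,0,0]]]'|grep ft; python3 st.py;  python3 -m inch '[[[0,0,0,0,0]]]'>/dev/null; python3 st.py; python3 - <<'E'
from h import *
im=camera("scene"); cv2.imwrite("pics/s5.png",cv2.resize(im[170:240,260:340],None,fx=8,fy=8,interpolation=2)[:,:,::-1])
E
```

```text
ft_force: [0.4, -0.0, -2.0]
t 10.15 pos [593.5  35.5  25.9] yaw_y 0.0008 tilt [ 0.003 -0.012] F [ 0.4 -0.  -2. ] w 51.2
t 10.23 pos [593.6  35.5  25.6] yaw_y 0.0007 tilt [ 0.003 -0.012] F [-0.4 -0.8 -1.5] w 51.1
```

View pics/s5.png

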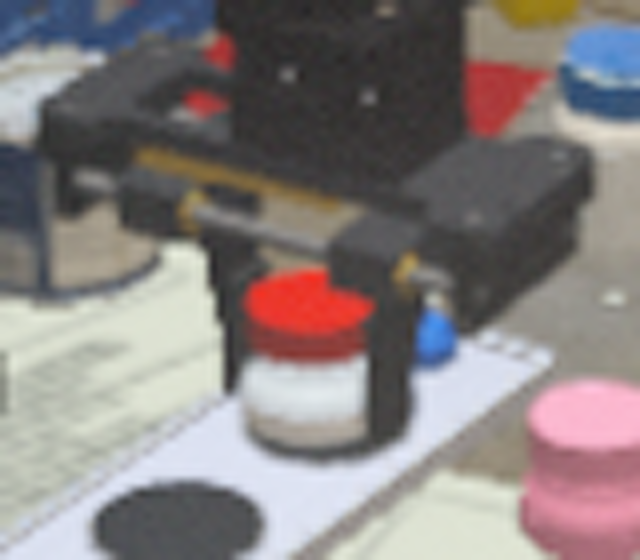

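The lid didn't move while the fingers slid down, so the pot is resting on pad 4. Releasing it.

```bash
python3 -m inch '[[[-0.1,0,0,0,0.8],[-0.2,0,0,0,0.8],[-0.1,0,0,0,0.8],[-0.1,0,0,0,0.8],[-1,0,0,0,0.8],[-2,0,0,0,0.8],[-3,0,0,0,0.8],[-3,0,0,0,0.9]]]' >/dev/null; python3 st.py; python3 - <<'E'
from h import *
print(blob(camera("top"),(300,172),(170,130,80),(180,255,255),20))
E
```

```text
t 10.95 pos [587.6  37.  115.4] yaw_y -0.0001 tilt [-0.016 -0.01 ] F [ 0.3  0.3 -0.3] w 71.7Traceback (most recent call last):
  File "<stdin>", line 2, in <module>
  File "h.py", line 15, in blob
    k,l,s,c=cv2.connectedComponentsWithStats(m);i=1+s[1:,4].argmax()
                                                    ~~~~~~~~~~~~~~^^
ValueError: attempt to get argmax of an empty sequence
```

```bash
python3 -m inch '[[[-2,-0.1,2.7,0,1],[0,-0.1,2.7,0,1],[0,-0.1,2.7,0,1],[0,-0.1,2.7,0,1],[0,-0.1,2.7,0,1],[0,-0.1,2.7,0,1],[0,-0.1,2.7,0,1],[0,0,0,0,1]]]' >/dev/null; python3 -m inch '[[[0,0,0,0,1],[0,0,0,0,1]]]' >/dev/null; python3 st.py; python3 - <<'E'
from h import *
im=camera("top")
b=blob(im,(300,172),(170,130,80),(180,255,255),20);print(b, w("top",b[2],.06))
E
```

```text
t 11.83 pos [ 589.1 -159.9  157.6] yaw_y 0.0044 tilt [ 0.015 -0.017] F [-0.6  1.   0.4] w 87.3
((np.float64(304.5), np.float64(165.0)), (12, 7, 48), array([304.85416667, 164.45833333])) [0.60621148 0.03155048]
```

```bash
python3 -m inch '[[[0,-1,0,0,1],[2,-0.2,0,0,1],[2,0,0,0,1],[2,0,0,0,1],[1.5,0,0,0,1],[0,0,0,0,1],[0,0,0,0,1]]]' >/dev/null; python3 st.py
```

```text
t 12.47 pos [ 579.2 -151.5   82.4] yaw_y 0.0161 tilt [ 0.017 -0.016] F [ 0.9  0.1 -0.5] w 87.2
```

```bash
python3 -m inch '[[[0.5,0,0.9,0,1],[1.3,0,0,0,1],[1.3,0,0,0,1],[0.5,0,0,0,1],[0,0,0,0,1],[0,0,0,0,1]]]' >/dev/null; python3 st.py
```

```text
t 12.97 pos [ 583.  -161.5   47.4] yaw_y 0.0189 tilt [ 0.024 -0.019] F [ 0.4 -0.3  0.8] w 87.1
```

```bash
python3 -m inch '[[[0,-0.4,0,0,1],[0,0,0,0,0],[0,0,0,0,0],[0,0,0,0,0],[0,0,0,0,0],[0,0,0,0,0],[0,0,0,0,0],[0,0,0,0,0]]]' 20 >/dev/null; python3 st.py;  python3 -m inch '[[[0,0,0,0,0],[0,0,0,0,0],[0,0,0,0,0],[0,0,0,0,0]]]'>/dev/null; python3 st.py
```

```text
t 13.63 pos [ 579.7 -162.3   49.9] yaw_y 0.0188 tilt [ 0.028 -0.021] F [-0.1 -0.7 -1.5] w 49.4
t 13.97 pos [ 579.7 -162.3   50. ] yaw_y 0.019 tilt [ 0.027 -0.021] F [ 0.2 -0.   0.1] w 49.3
```

```bash
python3 -m inch '[[[-2,0,0,0,0],[-2.5,0,0,0,0],[-2.5,0,0,0,0],[-2,0,0,0,0],[0,0,0,0,0]]]' >/dev/null; python3 st.py; python3 -m inch '[[[0,0.1,-2,0,0],[0,0.1,-2.5,0,0],[0,0.1,-2.5,0,0],[0,0.1,-2.5,0,0],[0,0.1,-2.5,0,0],[0,0.1,-2.5,0,0],[0,0.1,-2.5,0,0],[0,0.1,-2.5,0,0]]]'>/dev/null; python3 st.py
```

```text
t 14.38 pos [ 575.3 -159.4  139.8] yaw_y 0.0185 tilt [ 0.02  -0.017] F [ 0.1  0.3 -0.4] w 49.5
t 15.05 pos [579.6  36.7 130.4] yaw_y 0.0075 tilt [ 0.019 -0.02 ] F [ 0.3  0.5 -1. ] w 48.9
```

```bash
python3 -m inch '[[[-0.5,0.5,-2.5,0,0],[0,0.5,-2.5,0,0],[0,0.3,-2.3,0,0],[0,0,0,0,0],[0,0,0,0,0],[0,0,0,0,0]]]' >/dev/null; python3 st.py; python3 -m inch '[[[0,0,0,0,0]]]' >/dev/null; python3 st.py
```

```text
t 15.55 pos [587.2 119.4 126.4] yaw_y 0.0142 tilt [ 0.008 -0.018] F [-0.  -0.4 -0.9] w 49.1
t 15.63 pos [586.7 118.8 125.6] yaw_y 0.0139 tilt [ 0.006 -0.018] F [-0.3 -0.4 -1.1] w 48.9
```

```bash
python3 -m inch '[[[0.5,0.7,-0.6,0,0],[1.5,0,0,0,0],[1.5,0,0,0,0],[1,0,0,0,0],[0,0,0,0,0],[0,0,0,0,0]]]' >/dev/null; python3 st.py
```

```text
t 16.13 pos [597.2 119.8  77.6] yaw_y 0.0056 tilt [ 0.008 -0.019] F [-0.6 -0.7 -1. ] w 48.9
```

```bash
python3 -m inch '[[[0.8,-0.3,-0.5,0,0],[0.4,0,0,0,0],[0,0,0,0,0],[0,0,0,0,0]]]' >/dev/null; python3 st.py; python3 - <<'E'
from h import *
im=camera("scene"); cv2.imwrite("pics/s6.png",cv2.resize(im[170:250,220:340],None,fx=6,fy=6,interpolation=2)[:,:,::-1])
print(px("scene",[.5939,.124,.012]),px("scene",[.5939,.124,.095]))
E
```

```text
t 16.47 pos [595.  124.4  65.4] yaw_y 0.0042 tilt [ 0.01  -0.018] F [-0.4 -0.3 -0.3] w 49.2
[282.8577448 235.1426381] [281.79476542 208.64798109]
```

View pics/s6.png

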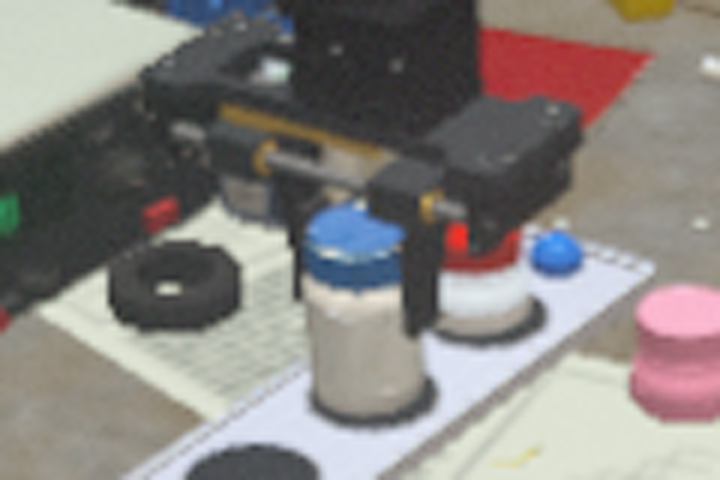

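```bash
python3 -m inch '[[[0.5,0,0,0,0],[0.3,0,0,0,0],[0.2,0,0,0,0]]]' >/dev/null; python3 st.py;  python3 -m inch '[[[0.3,0,0,0,0],[0.2,0,0,0,0]]]' >/dev/null; python3 st.py
```

```text
t 16.77 pos [595.6 124.7  61.1] yaw_y 0.0062 tilt [ 0.012 -0.019] F [-3.5 -0.8  9.5] w 49.3
t 16.93 pos [595.5 124.7  61.1] yaw_y 0.0072 tilt [ 0.013 -0.019] F [-2.  -0.4  5.9] w 49.0
```

```bash
python3 -m inch '[[[0,0,0,0,0.9],[0,0,0,0,0.9],[0,0,0,0,0.9],[0,0,0,0,0.9],[-1,0,0,0,0.9],[-2,0,0,0,0.9],[-3,0,0,0,0.9],[-3,0,0,0,1]]]' >/dev/null; python3 st.py; python3 -m inch '[[[-3,-0.8,2,0,1],[-1.5,-0.9,2.5,0,1],[0,-0.9,2.5,0,1],[0,-0.9,2.5,0,1],[0,-0.9,2.5,0,1],[0,-0.9,2.5,0,1],[0,-0.9,2.5,0,1],[0,-0.9,2.5,0,1]]]'>/dev/null; python3 st.py;
```

```text
t 17.6 pos [590.4 126.1 148.7] yaw_y 0.0069 tilt [-0.   -0.02] F [1.4 1.1 0.4] w 80.0
t 18.27 pos [526.4 -70.7 212.4] yaw_y 0.018 tilt [ 0.026 -0.021] F [ 0.4 -0.5 -0.2] w 87.0
```

```bash
python3 -m inch '[[[0,-1.2,3.2,0,1],[0,-1.2,3.2,0,1],[0,-1.2,3.2,0,1],[0,-1.2,3.2,0,1],[0,-1.2,3.2,0,1],[0,-1.2,3.2,0,1],[0,-1.2,3.2,0,1],[0,-1.2,3.1,0,1]]]'>/dev/null; python3 st.py; python3 -m inch '[[[0,0,0,0,1],[0,0,0,0,1],[0,0,0,0,1]]]' >/dev/null; python3 st.py;  python3 - <<'E'
from h import *
im=camera("top")
for uv,lo,hi,z in [((302,170),(170,130,80),(180,255,255),.06),((267,166),(100,110,50),(125,255,255),.095)]:
  b=blob(im,uv,lo,hi,18);print(b, w("top",b[2],z))
E
```

```text
t 18.93 pos [ 430.3 -337.9  220.5] yaw_y 0.021 tilt [ 0.031 -0.023] F [ 0.9 -0.   0.4] w 86.9
t 19.18 pos [ 428.2 -346.4  222. ] yaw_y 0.0115 tilt [ 0.033 -0.029] F [ 0.1 -0.1 -0.4] w 87.2
((np.float64(303.0), np.float64(170.0)), (17, 17, 226), array([302.45132743, 169.72123894])) [0.59258726 0.03734859]
((np.float64(266.0), np.float64(165.5)), (17, 18, 246), array([266.02845528, 165.15447154])) [0.59469166 0.12485521]
```

```bash
python3 -m inch '[[[0,-0.5,-1,0,1],[2,0,0,0,1],[2.5,0,0,0,1],[2.5,0,0,0,1],[1.5,0,0,0,1],[0,0,0,0,1],[0,0,0,0,1],[0,0,0,0,1]]]'>/dev/null; python3 st.py
```

```text
t 19.9 pos [ 431.1 -327.8  137.1] yaw_y 0.0272 tilt [ 0.036 -0.028] F [ 0.1 -0.4  0.4] w 87.0
```

```bash
python3 -m inch '[[[0,-0.7,0.8,0,1],[1,0,0.2,0,1],[1.5,0,0,0,1],[0.5,0,0,0,1],[0,0,0,0,1],[0,0,0,0,1]]]'>/dev/null; python3 st.py
```

```text
t 20.4 pos [ 427.5 -342.8  110.6] yaw_y 0.0287 tilt [ 0.043 -0.037] F [ 0.8 -0.3 -0.1] w 86.6
```

```bash
python3 -m inch '[[[1.2,-0.2,-0.2,0,1],[1.5,-0.1,-0.1,0,1],[0.9,0,0,0,1],[0,0,0,0,1],[0,0,0,0,1]]]'>/dev/null; python3 st.py
```

```text
t 20.82 pos [ 427.4 -344.    76.1] yaw_y 0.0279 tilt [ 0.048 -0.043] F [-0.7 -0.2  0.5] w 87.1
```

```bash
python3 -m inch '[[[0.5,-0.1,-0.4,0,1],[0.2,0,0,0,1],[0,0,0,0,0],[0,0,0,0,0],[0,0,0,0,0],[0,0,0,0,0],[0,0,0,0,0],[0,0,0,0,0]]]' 25 >/dev/null; python3 st.py;  python3 -m inch '[[[0,0,0,0,0],[0,0,0,0,0],[0,0,0,0,0],[0,0,0,0,0]]]'>/dev/null; python3 st.py;  python3 - <<'E'
from h import *
im=camera("scene"); cv2.imwrite("pics/s7.png",cv2.resize(im[100:220,330:480],None,fx=5,fy=5,interpolation=2)[:,:,::-1])
E
```

```text
t 21.48 pos [ 428.  -341.2   70.9] yaw_y 0.0286 tilt [ 0.051 -0.046] F [-0.4  0.6  0.6] w 55.2
t 21.82 pos [ 427.8 -341.2   70.9] yaw_y 0.0284 tilt [ 0.051 -0.046] F [-0.6 -0.6 -0. ] w 50.1
```

View pics/s7.png

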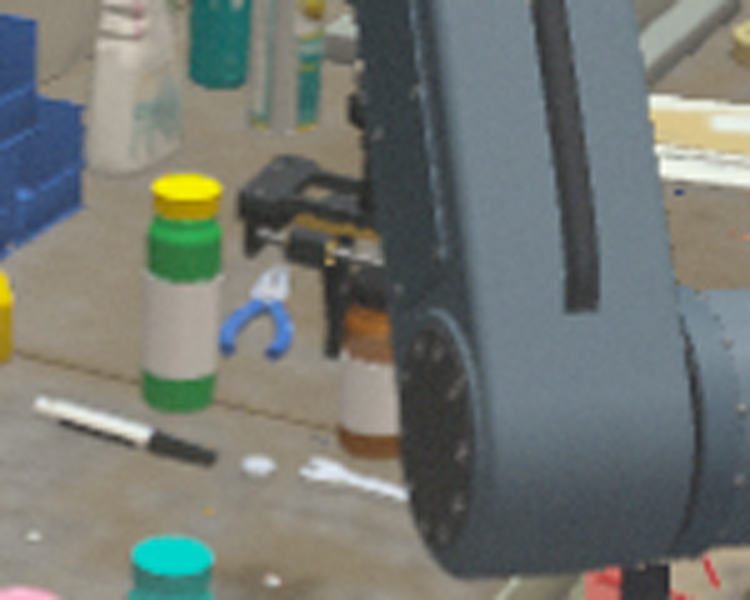

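```bash
python3 -m inch '[[[-2,0,0,0,0],[-2.5,0,0,0,0],[-3,0,0,0,0],[-3,0,0,0,0],[-2.5,0,0,0,0],[0,0,0,0,0]]]' >/dev/null; python3 st.py; python3 -m inch '[[[0,0.2,-2,0,0],[0,0.2,-3,0,0],[0,0.4,-3,0,0],[0,0.8,-3,0,0],[0,1,-3,0,0],[0,1,-3,0,0],[0,1,-3,0,0],[0,1,-3,0,0]]]'>/dev/null; python3 st.py
```

```text
t 22.37 pos [ 418.6 -332.2  200.8] yaw_y 0.0275 tilt [ 0.042 -0.035] F [ 0.9 -1.6 -2.1] w 50.1
t 23.03 pos [466.9 -98.4 188.3] yaw_y 0.014 tilt [ 0.037 -0.038] F [ 1.3  0.6 -2.4] w 50.1
```

```bash
python3 -m inch '[[[-0.5,1.4,-3,0,0],[-0.3,1.4,-3,0,0],[-0.3,1.4,-3,0,0],[-0.3,1.4,-3,0,0],[-0.3,1.4,-3,0,0],[-0.3,1.4,-3,0,0],[0,1.4,-3,0,0],[0,1.2,-3,0,0]]]' >/dev/null; python3 st.py; python3 -m inch '[[[0,1,-2.5,0,0],[0,0.5,-1.8,0,0],[0,0,0,0,0],[0,0,0,0,0],[0,0,0,0,0]]]'>/dev/null; python3 st.py
```

```text
t 23.7 pos [567.3 158.9 191.1] yaw_y 0.0139 tilt [ 0.014 -0.034] F [ 1.  -0.4 -1.8] w 50.2
t 24.12 pos [579.8 211.7 180.7] yaw_y 0.0227 tilt [ 0.004 -0.032] F [-0.  -0.1 -1.4] w 50.0
```

```bash
python3 -m inch '[[[0,1,0.2,0,0],[1.5,0.9,0,0,0],[2,0,0,0,0],[2,0,0,0,0],[1,0,0,0,0],[0,0,0,0,0],[0,0,0,0,0]]]'>/dev/null; python3 st.py
```

```text
t 24.7 pos [602.7 198.6 113. ] yaw_y 0.0136 tilt [ 0.004 -0.035] F [-0.4 -0.1 -1.9] w 50.1
```

```bash
python3 -m inch '[[[0.4,-0.2,-1.2,0,0],[0.8,0,0,0,0],[0.6,0,0,0,0],[0,0,0,0,0],[0,0,0,0,0],[0,0,0,0,0]]]'>/dev/null; python3 st.py; python3 - <<'E'
from h import *
im=camera("scene"); cv2.imwrite("pics/s8.png",cv2.resize(im[160:270,200:340],None,fx=5,fy=5,interpolation=2)[:,:,::-1])
print(px("scene",[.5978,.2118,.012]))
E
```

```text
t 25.2 pos [602.7 211.1  96.4] yaw_y 0.0132 tilt [ 0.01  -0.034] F [ 0.1  0.6 -2.2] w 49.8
[262.59426559 249.49400061]
```

View pics/s8.png

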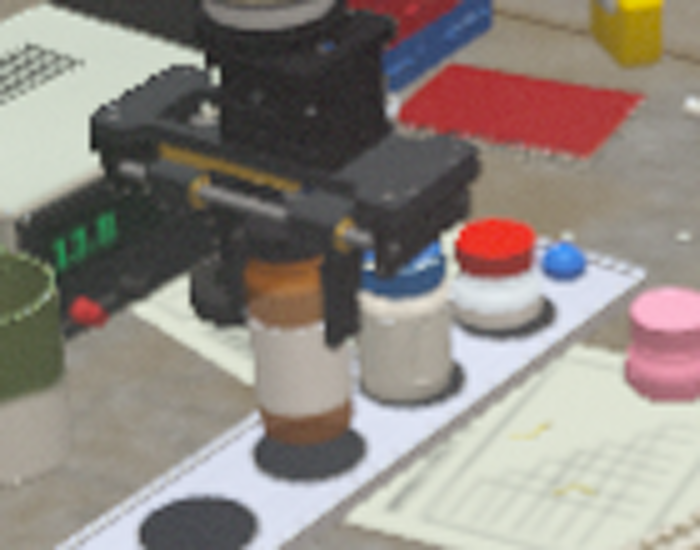

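```bash
python3 -m inch '[[[0.7,-0.1,0,0,0],[0.5,0,0,0,0],[0,0,0,0,0],[0,0,0,0,0]]]'>/dev/null; python3 st.py;python3 -m inch '[[[0.4,-0.1,-0.1,0,0],[0.3,0,0,0,0],[0,0,0,0,0]]]'>/dev/null; python3 st.py
```

```text
t 25.58 pos [602.3 210.8  84.2] yaw_y 0.0133 tilt [ 0.012 -0.034] F [ 0.7 -0.4 -2.8] w 50.1
t 25.83 pos [599.7 212.   82.8] yaw_y 0.0129 tilt [ 0.009 -0.034] F [ 0.5  0.4 -3.1] w 49.3
```

```bash
python3 -m inch '[[[0.4,0.1,0,0,0],[0.3,0,0,0,0]]]'>/dev/null; python3 st.py;python3 -m inch '[[[0.3,0.1,0,0,0],[0.3,0,0,0,0]]]'>/dev/null; python3 st.py
```

```text
t 26.0 pos [600.4 212.6  81.2] yaw_y 0.0125 tilt [ 0.009 -0.033] F [-6.5 -0.3 21.3] w 49.6
t 26.17 pos [600.5 212.7  81.3] yaw_y 0.0129 tilt [ 0.007 -0.034] F [-4.4 -1.5 15.3] w 49.5
```

```bash
python3 -m inch '[[[-0.1,0,0,0,0.4],[0,0,0,0,0.6],[0,0,0,0,0.8],[0,0,0,0,0.9],[0,0,0,0,0.9],[-1,0,0,0,0.9],[-2,0,0,0,0.9],[-3,0,0,0,0.9]]]' >/dev/null; python3 st.py; python3 -m inch '[[[-3,0,0,0,1],[-3,0,0,0,1],[-2,0,0,0,1],[-2,-0.1,2.5,0,1],[0,-0.1,3,0,1],[0,-0.1,3,0,1],[0,-0.1,3,0,1],[0,-0.1,3,0,1]]]'>/dev/null; python3 st.py
```

```text
t 26.83 pos [597.4 213.5 137.7] yaw_y 0.012 tilt [-0.003 -0.036] F [ 0.6 -0.3  0.3] w 77.0
t 27.5 pos [598.9  75.4 259.7] yaw_y 0.0238 tilt [ 0.017 -0.031] F [0.7 0.2 0.5] w 86.9
```

```bash
python3 -m inch '[[[0.3,-0.3,3.1,0,1],[0.3,-0.3,3.1,0,1],[0,-0.3,3.1,0,1],[0,-0.3,3.1,0,1],[0,-0.3,3.1,0,1],[0,-0.3,3.1,0,1],[0,-0.3,3.1,0,1],[0,-0.3,3.1,0,1]]]' >/dev/null; python3 st.py; python3 -m inch '[[[0,-0.3,3.1,0,1],[0,-0.3,3.1,0,1],[0,-0.3,3.1,0,1],[0,-0.3,3.1,0,1],[0,-0.2,2.6,0,1],[0,0,0,0,1],[0,0,0,0,1],[0,0,0,0,1]]]'>/dev/null; python3 st.py
```

```text
t 28.17 pos [ 579.6 -184.7  267.1] yaw_y 0.0253 tilt [ 0.024 -0.032] F [0.2 0.1 0.1] w 87.0
t 28.83 pos [ 566.  -351.4  275.9] yaw_y 0.0157 tilt [ 0.027 -0.038] F [ 0.5  1.1 -0.8] w 86.8
```

```bash
python3 - <<'E'
from h import *
im=camera("top"); print(w("top",blob(im,(463,172),(20,150,120),(35,255,255),18)[2],.155) if 1 else 0)
b=blob(im,(232,159),(0,0,0),(180,140,70),12);print(b,w("top",b[2],.132), px("top",[.5978,.2118,.132]))
im=camera("scene"); cv2.imwrite("pics/s9.png",cv2.resize(im[130:280,190:390],None,fx=4,fy=4,interpolation=2)[:,:,::-1])
E
```

```text
[ 0.56909313 -0.33659282]
((np.float64(229.0), np.float64(159.0)), (17, 17, 232), array([228.99568966, 158.93103448])) [0.59979031 0.208555  ] [227.5906185  159.73957179]
```

View pics/s9.png

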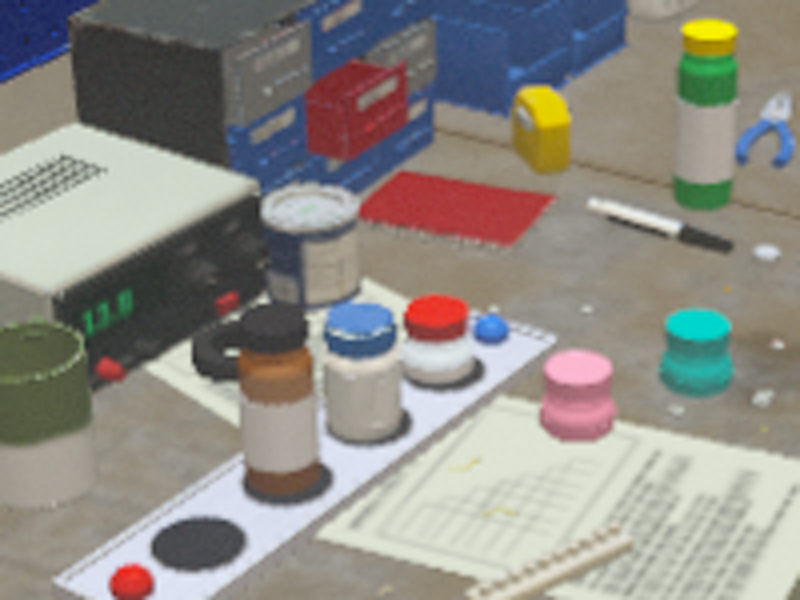

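```bash
python3 -m inch '[[[0,0,-1.5,0,1],[2,0,0,0,1],[2.5,0,0,0,1],[2,0,0,0,1],[0.5,0,0,0,1],[0,0,0,0,1],[0,0,0,0,1],[0,0,0,0,1]]]'>/dev/null; python3 st.py
```

```text
t 29.6 pos [ 570.8 -321.5  207.4] yaw_y 0.0298 tilt [ 0.03  -0.034] F [ 1.1 -0.1  0.3] w 86.7
```

```bash
python3 -m inch '[[[0,-0.3,0.9,0,1],[1.2,-0.2,0,0,1],[2,0,0,0,1],[1.5,0,0,0,1],[0,0,0,0,1],[0,0,0,0,1]]]'>/dev/null; python3 st.py
```

```text
t 30.1 pos [ 571.6 -338.7  169. ] yaw_y 0.031 tilt [ 0.044 -0.047] F [ 0.7 -0.2  0. ] w 87.3
```

```bash
python3 -m inch '[[[0.5,-0.3,-0.3,0,1],[1.5,-0.2,-0.1,0,1],[2,0,0,0,1],[1,0,0,0,1],[0,0,0,0,1],[0,0,0,0,1]]]'>/dev/null; python3 st.py
```

```text
t 30.6 pos [ 571.3 -341.4  124.7] yaw_y 0.0304 tilt [ 0.054 -0.056] F [-0.5  0.6  0.1] w 86.8
```

```bash
python3 -m inch '[[[1.2,-0.2,-0.4,0,1],[0.9,0,-0.1,0,1],[0,0,0,0,1],[0,0,0,0,1]]]'>/dev/null; python3 st.py
```

```text
t 30.93 pos [ 572.5 -339.3  106.8] yaw_y 0.031 tilt [ 0.059 -0.061] F [0.5 0.1 1. ] w 86.9
```

```bash
python3 -m inch '[[[0.1,-0.3,-0.2,0,1],[0,0,0,0,0],[0,0,0,0,0],[0,0,0,0,0],[0,0,0,0,0],[0,0,0,0,0],[0,0,0,0,0],[0,0,0,0,0]]]' 25 >/dev/null; python3 st.py;  python3 -m inch '[[[0,0,0,0,0],[0,0,0,0,0],[0,0,0,0,0]]]'>/dev/null; python3 st.py;python3 -m inch '[[[-2,0,0,0,0],[-2.5,0,0,0,0],[-3,0,0,0,0],[-3,0,0,0,0],[-3,0,0,0,0],[-2.5,0,0,0,0],[0,0,0,0,0]]]' >/dev/null; python3 st.py
```

```text
t 31.6 pos [ 570.6 -338.7  108.7] yaw_y 0.0314 tilt [ 0.063 -0.064] F [ 0.1  0.2 -0.3] w 49.8
t 31.85 pos [ 570.6 -338.7  108.7] yaw_y 0.0314 tilt [ 0.063 -0.064] F [-0.3 -0.7 -0.1] w 49.8
t 32.43 pos [ 556.4 -324.9  265.4] yaw_y 0.0301 tilt [ 0.047 -0.05 ] F [ 1.3 -1.3 -1.4] w 49.8
```

```bash
python3 -m inch '[[[-0.5,0.2,-2,0,0],[-0.5,0.2,-3,0,0],[-0.5,0.2,-3.2,0,0],[-0.5,0.2,-3.2,0,0],[-0.3,0.2,-3.2,0,0],[-0.3,0.2,-3.2,0,0],[-0.3,0.2,-3.2,0,0],[-0.3,0.2,-3.2,0,0]]]'>/dev/null; python3 st.py;python3 -m inch '[[[-0.3,0.2,-3.2,0,0],[-0.3,0.2,-3.2,0,0],[-0.3,0.2,-3.2,0,0],[-0.3,0.2,-3.2,0,0],[-0.3,0.2,-3.2,0,0],[-0.3,0.2,-3.2,0,0],[-0.3,0.2,-3.2,0,0],[-0.3,0.2,-3.2,0,0]]]'>/dev/null; python3 st.py
```

```text
t 33.1 pos [560.3 -78.7 274.2] yaw_y 0.0166 tilt [ 0.034 -0.048] F [ 0.3  0.2 -3.3] w 49.8
t 33.77 pos [562.3 192.  271. ] yaw_y 0.0153 tilt [ 0.008 -0.046] F [ 1.3 -0.3 -2.8] w 49.9
```

```bash
python3 -m inch '[[[-0.3,1.2,-3,0,0],[0,1.2,-3,0,0],[0,1.2,-2.8,0,0],[0,0.5,0,0,0],[0,0,0,0,0],[0,0,0,0,0],[0,0,0,0,0]]]'>/dev/null; python3 st.py
```

```text
t 34.35 pos [594.9 292.3 254.9] yaw_y 0.025 tilt [-0.013 -0.048] F [-0.  -0.8 -2.8] w 49.7
```

```bash
python3 -m inch '[[[0,1,-0.5,0,0],[1.5,0.7,-0.3,0,0],[2,0,0,0,0],[2,0,0,0,0],[1,0,0,0,0],[0,0,0,0,0],[0,0,0,0,0],[0,0,0,0,0]]]'>/dev/null; python3 st.py
```

```text
t 35.02 pos [608.7 288.6 182. ] yaw_y 0.0156 tilt [-0.021 -0.052] F [ 0.2 -0.8 -1.9] w 49.4
```

```bash
python3 -m inch '[[[0.5,0.2,-0.9,0,0],[1.5,0,-0.2,0,0],[1.2,0,0,0,0],[0.5,0,0,0,0],[0,0,0,0,0],[0,0,0,0,0]]]'>/dev/null; python3 st.py;  python3 - <<'E'
from h import *
im=camera("scene"); cv2.imwrite("pics/s10.png",cv2.resize(im[150:290,180:340],None,fx=4,fy=4,interpolation=2)[:,:,::-1])
E
```

```text
t 35.52 pos [613.7 301.  147.3] yaw_y 0.0153 tilt [-0.011 -0.047] F [ 0.5  0.3 -2.5] w 49.8
```

View pics/s10.png

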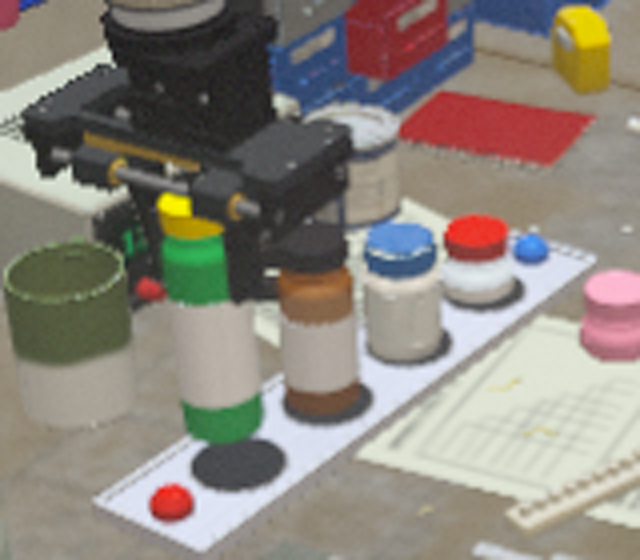

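```bash
python3 - <<'E'
from h import *
for z in (.034,.038): print(w("scene",(236,257),z))
print(px("scene",[.602,.2993,.012]))
E
python3 -m inch '[[[0.8,-0.2,0.1,0,0],[0.6,-0.1,0,0,0],[0,0,0,0,0],[0,0,0,0,0]]]'>/dev/null; python3 st.py
```

```text
[0.61230735 0.30120457]
[0.60818462 0.30575023]
[240.36195337 265.13407654]
t 35.9 pos [611.2 299.4 134. ] yaw_y 0.0153 tilt [-0.008 -0.046] F [-0.2  0.1 -3.2] w 49.9
```

```bash
python3 -m inch '[[[0.6,-0.3,0,0,0],[0.4,0,0,0,0],[0,0,0,0,0]]]'>/dev/null; python3 st.py; python3 -m inch '[[[0.4,0,0,0,0],[0.2,0,0,0,0]]]'>/dev/null; python3 st.py
```

```text
t 36.15 pos [608.  298.8 123.5] yaw_y 0.0151 tilt [-0.007 -0.046] F [ 0.2  0.1 -2.6] w 49.8
t 36.32 pos [607.9 299.5 121.2] yaw_y 0.0144 tilt [-0.007 -0.044] F [-3.9  0.6  9.7] w 49.6
```

```bash
python3 -m inch '[[[0.3,-0.2,0,0,0],[0.2,-0.2,0,0,0]]]' 8 >/dev/null; python3 st.py; python3 -m inch '[[[0,0,0,0,0.58],[0,0,0,0,0.6],[0,0,0,0,0.65],[0,0,0,0,0.7],[0,0,0,0,0.8],[0,0,0,0,0.9]]]' >/dev/null; python3 st.py; python3 -m inch '[[[-1,0,0,0,1],[-2,0,0,0,1],[-2.5,0,0,0,1],[-2.5,0,0,0,1],[-2.5,0,0,0,1],[-2.5,0,0,0,1],[-1,0,0,0,1],[0,0,0,0,1]]]'>/dev/null; python3 st.py
```

```text
t 36.48 pos [605.8 300.5 120.9] yaw_y 0.0145 tilt [-0.001 -0.042] F [-1.   0.3  1.2] w 49.8
t 36.98 pos [607.  300.9 121.8] yaw_y 0.0146 tilt [ 0.002 -0.041] F [-0.   0.2  0.3] w 67.0
t 37.65 pos [607.  306.2 269.7] yaw_y 0.0139 tilt [-0.    -0.042] F [ 0.1 -0.1  0.8] w 87.3
```

Moving the arm off to the −y side for a clear check.

```bash
python3 -m inch '[[[0,0,3,0,1],[0,0,3,0,1],[0,0,3,0,1],[0,0,3,0,1],[0,0,3,0,1],[0,0,3,0,1],[0,0,3,0,1],[0,0,3,0,1]]]'>/dev/null;python3 -m inch '[[[-0.3,0,3,0,1],[-0.3,0,3,0,1],[-0.3,0,3,0,1],[0,0,3,0,1],[0,0,3,0,1],[0,0,0,0,1],[0,0,0,0,1],[0,0,0,0,1]]]'>/dev/null; python3 st.py; python3 - <<'E'
from h import *
im=camera("top")
P=[(.6018,.2993),(.5978,.2118),(.5939,.124),(.5897,.0363)]
for n,uv,lo,hi,z,p in [("pot",(302,170),(170,130,80),(180,255,255),.06,P[3]),("tub",(267,166),(100,110,50),(125,255,255),.095,P[2]),("brown",(229,159),(0,0,0),(180,140,70),.132,P[1]),("green",tuple(px("top",[.602,.2993,.167]).astype(int)),(20,150,120),(35,255,255),.167,P[0])]:
  b=blob(im,uv,lo,hi,14);q=w("top",b[2],z);print(n,b[1],q.round(4),"err mm",((q-p)*1000).round(1))
im2=camera("scene")[150:290,190:350]
cv2.imwrite("pics/s11.png",np.hstack([cv2.resize(im[140:240,160:320][:, :],None,fx=2.4,fy=2.4),cv2.resize(im2,(274,240))])[:,:,::-1])
E
```

```text
t 38.98 pos [603.8 -99.6 275.1] yaw_y 0.0167 tilt [-0.029 -0.037] F [0.1 0.1 0.9] w 86.8
pot (13, 14, 108) [0.5978 0.045 ] err mm [8.1 8.7]
tub (17, 18, 246) [0.5947 0.1249] err mm [0.8 0.9]
brown (17, 17, 229) [0.5997 0.2085] err mm [ 1.9 -3.3]
green (19, 20, 291) [0.6016 0.3   ] err mm [-0.2  0.7]
```

View pics/s11.png

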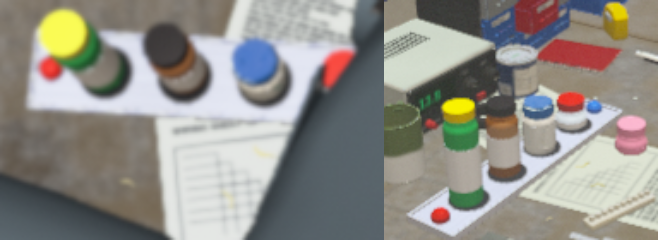

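All four stand on their pads. The arm half hides the pot in the top view, which skews this reading; the clear view earlier put it 3 mm off. Handing in.

```bash
python3 -c "
from rig import robot; print(robot.hand_in())"
```

```text
the job is handed in; nothing more can be done
None
```

All four containers are on the drip tray in height order. From the red knob: green jar on pad 1, brown jar on pad 2, tub on pad 3, pot on pad 4. I handed the job in at about 39 s of the 131 s allowed; the hand-in reports no verdict.

| Container | Distance from pad centre, last check |
|---|---|
| Green jar | about 1 mm |
| Brown jar | about 4 mm |
| Tub | about 1 mm |
| Pot | about 3 mm (measured earlier, clear view) |

- **Final state:** the last scene picture shows all four upright on their pads. The gripper was open and clear of everything.
- **Disagreeing check:** the last top-view reading put the pot about 12 mm off. The arm hid part of its lid there (108 pixels visible instead of 226), so I trusted the clear reading, taken before the brown jar and green jar were placed. Later scene views show the pot still on its pad.
- **Slips along the way:** I typed one wrong row that moved the gripper 1 cm down, not up, while it held the pot, which only lowered the grip on it. The tool also drifted up to about 0.09 rad from vertical, so the brown and green jars leaned slightly while carried but settled flat when released.

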